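# Comb the tester pencils into rows and hang the rake back

### The job

Take the small rake from the hanging panel, lean it in under the clear shelf of the display tray and gently comb the three scattered pencils toward the robot, touching them with the rake only, until they lie flat, snug and parallel in three close rows along the tray's front lip. Then hang the rake back in its place on the panel between the tweezers and the spatula, so that it hangs straight, without dislodging those two or disturbing the cups, jars and bottle.

Things in the scene. Friction and masses are not known exactly. Their poses are not given: they have to be found in the camera images.
- tray: Fixed white tray, grey rims. Origin on the counter under its centre; x points away from the front lip (pull along -x), y along the lip. Floor top z=6 mm, x=-120 to +140, inner width 228 in y. Rims 6 mm thick, tops at z=20: the front lip (inner face x=-120) and two sides; the far side is open.
- tray_shelf (a point): Middle of the front edge of the tray's fixed clear shelf, at its underside (tray x=65, z=118 mm); axes as the tray. The shelf runs 75 mm from here in +x, 6 mm thick, 252 mm wide, on clear side walls at y=+-123 mm. Aluminium trim marks its front edge.
- pencil_a: Loose square black pencil, 11 x 11 x 120 mm, about 22 g, one of three lying askew on the tray about 70 mm apart, one near the lip, one midway, one just beneath the shelf's front edge (any order). Origin at its centre (5.5 mm up); its length is along its y axis.
- pencil_b: Second, identical pencil. Origin at its centre; length along y.
- pencil_c: Third, identical pencil. Origin at its centre; length along y.
- rack: Fixed hanging panel. Origin on the counter under its middle; x is its normal, away from the robot, y along it. Grey plate 12 mm thick (x=+-6), 260 long, z=60 to 150, flat top edge; legs and 100 mm long feet at y=+-123. Tools hang over the top edge with hooks toward the robot and shafts on the far (+x) face.
- rack_top (a point): Middle of the top edge of the panel (z=150 mm, centre of its thickness); axes as the panel. The rake hangs here.
- rake: Aluminium rake, 186 mm tall, about 0.16 kg, hanging upright at the panel's middle. Origin on the handle's axis, level with the tips; z up, y along the head, x as the panel's; in use point +x to the tray's far end. Head bar 100 (y) x 12 mm, x=8 to 20, z=24 to 34; shaft 12 (x) x 20 mm. Five teeth 8 mm wide, 23 mm apart, 5 thick, sloping 20 degrees from the bar down to the tips at x=4.
- rake_hook (a point): Middle of the throat of the rake's hook, at the underside of the hook's top (rake x=-17, z=124 mm); axes as the rake. Inverted U on the -x side: throat 22 mm wide in x, top 6 mm thick, outer lip 5 mm thick reaching 23 mm down, 20 mm wide in y. Hung, it rests on the panel's top edge with the shaft against the panel's far face, tips 26 mm above the counter.
- rake_grip (a point): Centre of the rake's wooden grip, 158 mm above the tips; grip block 20 (x) x 26 (y) x 56 (z) mm, above the hook. When hung this point is 34 mm above rack_top and 12 mm in +x of it. Axes as the rake.
- rake_teeth (a point): Middle of the line of the rake's teeth tips (x=4 mm, z=0 in the rake). Axes as the rake.
- tweezers: Loose steel tweezers hanging by an inverted-U hook on the side facing the robot on the panel about 78 mm to one side of the rake. 18 mm wide, hanging 105 mm down; origin at the underside of the hook's top (level with the panel's top edge), z up.
- spatula: Loose spatula hanging in the same way on the other side (the two may be swapped). 28 mm wide, hanging 113 mm down; origin at the underside of the hook's top, z up.
- cup_a: Small glass cup (44 mm wide, 45 mm tall) standing on the clear shelf; leave alone. Origin under its foot.
- cup_b: Second such cup on the clear shelf; leave alone. Origin under its foot.
- bottle: Clear bottle, 52 mm wide, 130 mm tall, on the counter; leave alone. Origin under its foot.
- jar: White jar, 52 mm wide, 45 mm tall, on the counter; leave alone. Origin under its foot.
- jar2: Amber jar, 48 mm wide, 50 mm tall, on the counter; leave alone. Origin under its foot.

How it is judged (in metres and radians):
On the way, in this order (a step that is already met when the one before it is completed fails the run):
1. The rake is lifted off the panel (z of rake_grip in the frame of rack_top above 0.06 m), for 0.1 s.
2. The rake leans (over 17 degrees) with its teeth low in the tray beneath the clear shelf (x of rake_teeth in the frame of tray above 0.065 m and z of rake_teeth in the frame of tray below 0.03 m and angle between rake_grip's own z axis and vertical above 0.3 rad), for 0.1 s.
3. All three pencils lie flat in parallel rows along the front lip (angle between the y axis of each of pencil_a, pencil_b, pencil_c and the y axis of tray, either way round below 0.12 rad and x of pencil_a in the frame of tray between -0.12 and -0.0855 m and z of each of pencil_a, pencil_b, pencil_c in the frame of tray below 0.0155 m and linear speed of each of pencil_a, pencil_b, pencil_c below 0.02 m/s and x of pencil_b in the frame of tray between -0.12 and -0.0855 m and x of pencil_c in the frame of tray between -0.12 and -0.0855 m), for 0.2 s.
At the end, for the whole second after the job is handed in: Pencils at rest, flat on the tray, within 7 degrees of the lip's line, centres within 34 mm of its inner face (snug rows: 27.5). Rake hung over the panel's edge within 30 mm of its middle, upright within 8 degrees, in line within 11, within 8 mm of seated height. Tweezers and spatula still hung (all of step 3 and x of rake_grip in the frame of rack_top between 0.002 and 0.025 m and y of rake_grip in the frame of rack_top between -0.03 and 0.03 m and z of rake_grip in the frame of rack_top between 0.026 and 0.042 m and angle between rake_grip's own z axis and vertical below 0.14 rad and angle between the y axis of rake_grip and the y axis of rack_top, either way round below 0.2 rad and distance of each of tweezers, spatula from where it was at the start of the episode below 0.02 m); the robot touches nothing.
It fails at once if A pencil is touched by the gripper or arm instead of the rake (contact force between any of the fingers, the arm and pencil_a above 0.5 N or contact force between any of the fingers, the arm and pencil_b above 0.5 N or contact force between any of the fingers, the arm and pencil_c above 0.5 N).
It fails at once if The rake is pressed harder than 45 N on the tray or its shelf (contact force between rake and tray above 45 N).
It fails at once if A pencil is squeezed with more than 30 N (contact force between rake and pencil_a above 30 N or contact force between rake and pencil_b above 30 N or contact force between rake and pencil_c above 30 N).
It fails at once if The tweezers or the spatula are knocked off or shifted by more than 20 mm (distance of any of tweezers, spatula from where it was at the start of the episode above 0.02 m).
It fails at once if A cup, jar or the bottle is moved by more than 20 mm or tipped (distance of any of cup_a, cup_b, bottle, jar, jar2 from where it was at the start of the episode above 0.02 m or angle between any of cup_a, cup_b, bottle, jar, jar2's own z axis and vertical above 0.4 rad).
It also fails if it takes over 54 s, if anything falls off the work surface, if the arm or the gripper's body presses on something with over 40 N, if the wrist force passes 120 N, or if a joint passes its speed limit or range.

### The arm

A 6-joint arm with a two-finger parallel gripper is mounted at the origin on the work surface. World frame = base frame: x ahead of the robot, y to its left, z up, the work surface at z = 0. Lengths are in mm, angles in rad, forces in N, time in s.
With the tool pointing down it reaches from about 300 to 775 mm from the base axis. Payload 14.6 kg.
Tool frame: the origin (TCP) lies on the centre line of the jaws, within the pads' length; the fingertips stand 19 mm ahead of it and the grasp point (between the pads) is the TCP (bot.tip_reach is the distance from the TCP to the fingertips, in mm); y points along the fingers, x is the direction in which the jaws open and shut, and the axes are right-handed (so a half turn about y gives the same grasp; the last joint's range is limited). The gripper opens to 85 mm and grips with 20 to 120 N. Pads are 22 mm wide; open, the fingers measure 114 mm over their backs; the gripper's body (76 mm by 85 mm) begins 54 mm behind the grasp point. The pads swing forward as they close: fully open they stand 13 mm farther back than shut.
Start: joints at [-1.376, 0.3, 1.521, -0, 1.321, -0.067], TCP at [142.344, -531.251, 222.781] pointing down, gripper open.
Joint ranges: [-3.03, 3.03], [-0.79, 2.21], [0.23, 2.52], [-1.04, 4.18], [0, 3.07], [-2.55, 2.55]. Speed limits (rad/s): [2.22, 2.22, 2.57, 3.14, 3.14, 3.14].

### API

Orientations are given as a unit quaternion [w, x, y, z].
In Python, from rig import bot gives the robot as it stands. Calls block until the motion is done:
- bot.move_to(position, orientation): joint-space move of the TCP to a pose.
- bot.servo_line(position, attitude=None, speed=150, until_force=None): straight line of the TCP; attitude=None keeps the orientation; speed is the mean speed in mm/s. With until_force (N) it stops when the force on the tool has changed by that much, and returns True; else False.
- bot.move_joints(angles): joint-space move.
- bot.move_gripper(opening, grip_force=None): finger opening in mm; grip_force is the grip in N (None keeps the last); returns when the fingers have stopped.
- bot.dwell(seconds).
- bot.ik(position, orientation): joint angles nearest the present ones, or None.
- bot.read_state(): the state.
- bot.read_camera(name): name is "scene" or "top" or "wrist"; returns a dict with "image" (400x640x3 uint8, blue, green, red), "depth" (400x640 float32, mm along the optical axis (not along the pixel's ray), 0 where there is no reading), "fovy" (degrees; the focal length in pixels is half the picture's height over the tangent of half this angle, whatever the lens; pixels are square), "cx", "cy" (the principal point, pixels), "eye" and "attitude" of the camera in the world; the wrist camera has in their place "mount" (4x4, takes a point from camera to tool coordinates, whose origin is the TCP and whose axes are the tool frame's). Camera axes: x right, y down, z forward; pixel columns grow to the right and rows downward; lengths in mm; the calibration is good to about 2 mm. The wrist camera is an equidistant fisheye: a pixel r from the principal point sees the ray r / f radians off the axis. A picture is of the moment at which its call begins: read the wrist's pose just before it.
A pose or a line that the arm cannot do raises bot.MotionError and nothing moves.
- bot.finish_job(): hands the job in, once; it reports no verdict.
The state is a dict: "clock": time; "joint_positions": joint angles; "qvel": joint speeds; "effort": joint torques, N m; "ee_pos": TCP position; "tool_rot": TCP orientation; "ft_force": force on the tool from outside, world axes, zero at the start; "moment": the same for the moment, N m; "grip_width": finger opening in mm.
Only numpy, scipy, OpenCV 4.12 (cv2) and the standard library are available. Lean on these libraries where they do the work, as an engineer would, in place of code of your own. Each camera call takes 0.05 s, during which the arm holds its last target.

## Working session

There is one attempt and no reset: what is moved stays moved. The work goes in short steps, each a Python script; the robot and the scene stay as the last script left them, time stands still between calls to the robot, and variables do not carry over. Pictures are saved under pics/ and viewed, and the job is handed in when it is done.

```bash
ls; mkdir -p pics; cat > h.py <<'E'
import numpy as np, cv2
from scipy.spatial.transform import Rotation as R
from rig import bot
def q2m(q): return R.from_quat([q[1],q[2],q[3],q[0]]).as_matrix()
def m2q(m):
    q=R.from_matrix(m).as_quat(); return [float(q[3]),float(q[0]),float(q[1]),float(q[2])]
def snap(name):
    c=bot.read_camera(name); return c
def deproj(c,u,v,d=None):
    f=200/np.tan(np.radians(c['fovy'])/2)
    if d is None: d=float(c['depth'][int(round(v)),int(round(u))])
    p=np.array([(u-c['cx'])/f*d,(v-c['cy'])/f*d,d])
    return q2m(c['attitude'])@p+np.array(c['eye'])
def onz(c,u,v,z):
    f=200/np.tan(np.radians(c['fovy'])/2)
    r=q2m(c['attitude'])@np.array([(u-c['cx'])/f,(v-c['cy'])/f,1]); e=np.array(c['eye'])
    return e+r*(z-e[2])/r[2]
def proj(c,p):
    f=200/np.tan(np.radians(c['fovy'])/2)
    k=q2m(c['attitude']).T@(np.array(p)-np.array(c['eye']))
    return k[0]/k[2]*f+c['cx'],k[1]/k[2]*f+c['cy']
E
python3 - <<'E'
from h import *
import pickle
s=bot.read_state(); print(s['clock'],s['ee_pos'],s['tool_rot'],bot.tip_reach)
for n in('scene','top'):
    c=snap(n); pickle.dump(c,open(f'{n}0.pkl','wb')); cv2.imwrite(f'pics/{n}0.png',c['image'])
    print(n,c['fovy'],c['cx'],c['cy'],c['eye'],c['attitude'])
E
```

```text
pics
0.0 [ 142.2935301  -531.02009341  222.202721  ] [ 0.56125996 -0.56068959  0.43078085 -0.43016543] 19.0
scene 45.581317739693176 321.22597868079805 201.1336122304712 [1324.8701523   527.43932512  878.5270916 ] [-0.20710628  0.42783303  0.79116958 -0.38485917]
top 57.479231260048856 322.7023112190265 195.4553677029749 [ 383.1410074    14.09870164 1119.21217889] [-0.05203317  0.71164418 -0.69815073  0.05865716]
```

View pics/scene0.png

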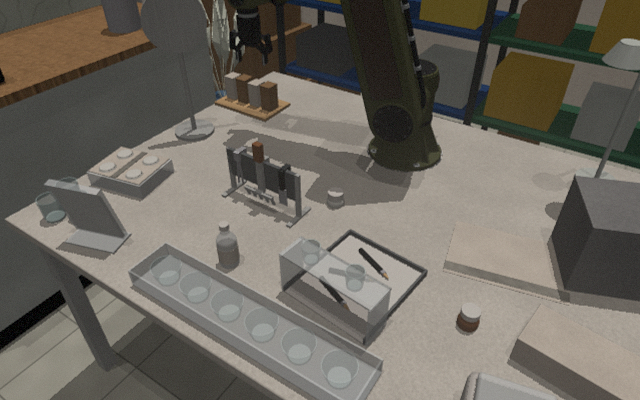

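View pics/top0.png

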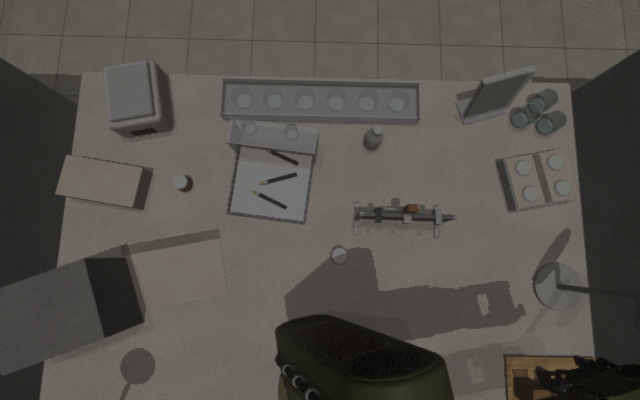

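```bash
python3 - <<'E'
import cv2,pickle
c=pickle.load(open('top0.pkl','rb'))['image']
a=cv2.resize(c[110:235,215:335],None,fx=5,fy=5,interpolation=cv2.INTER_CUBIC)[:600]
cv2.imwrite('pics/t_tray.png',cv2.convertScaleAbs(a,alpha=1.8))
a=cv2.resize(c[190:250,340:465],None,fx=6,fy=6,interpolation=cv2.INTER_CUBIC)
cv2.imwrite('pics/t_rack.png',cv2.convertScaleAbs(a,alpha=1.8))
c=pickle.load(open('scene0.pkl','rb'))['image']
a=cv2.resize(c[135:225,215:325],None,fx=6,fy=6,interpolation=cv2.INTER_CUBIC)
cv2.imwrite('pics/s_rack.png',cv2.convertScaleAbs(a,alpha=1.5))
a=cv2.resize(c[220:350,270:435],None,fx=4,fy=4,interpolation=cv2.INTER_CUBIC)
cv2.imwrite('pics/s_tray.png',cv2.convertScaleAbs(a,alpha=1.5))
E
```

```text
(no output)
```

View pics/t_tray.png

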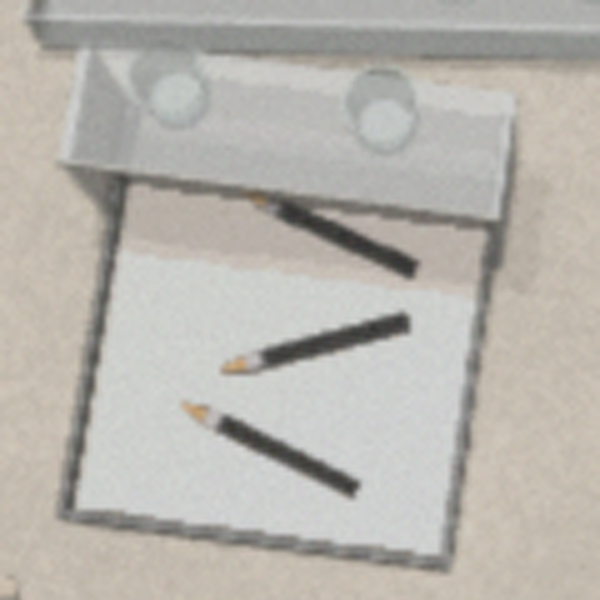

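View pics/t_rack.png

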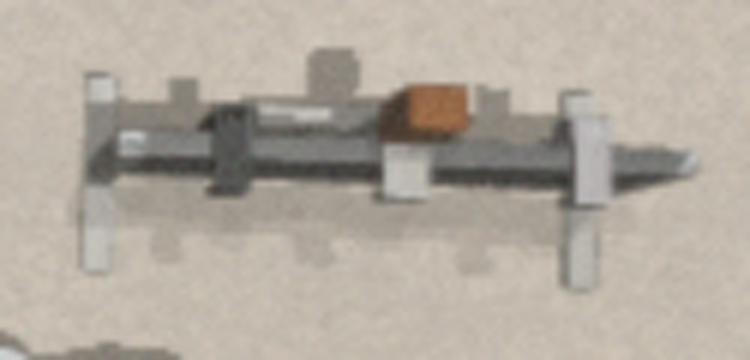

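View pics/s_rack.png

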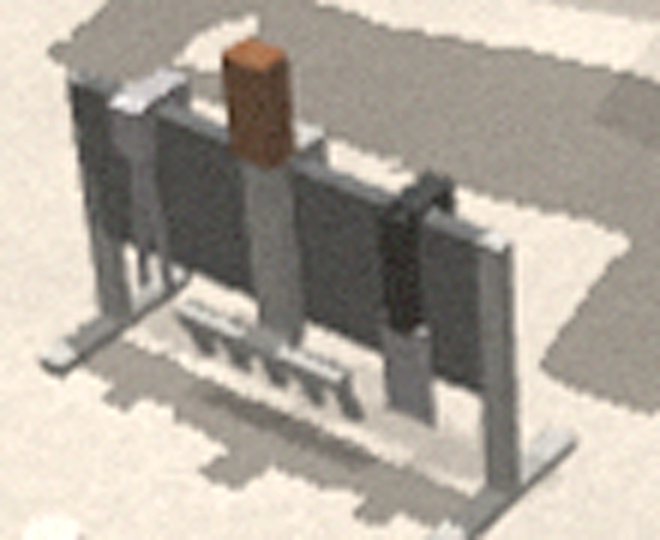

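View pics/s_tray.png

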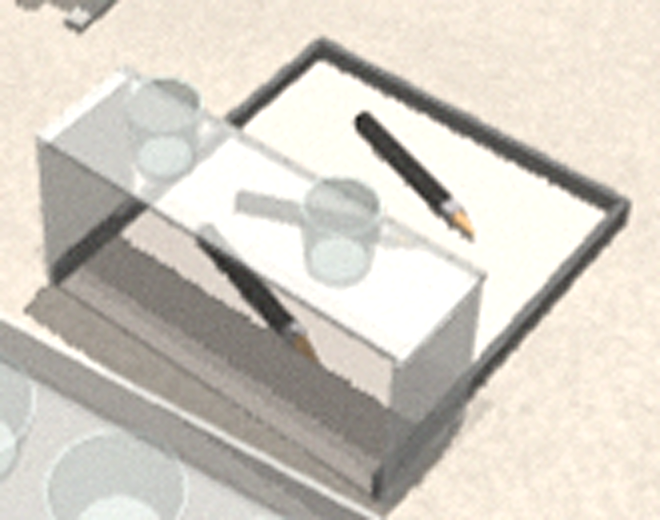

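```bash
python3 - <<'E'
from h import *
import pickle
c=pickle.load(open('top0.pkl','rb'))
T=lambda x,y:(215+x/5-.4,110+y/5-.4); K=lambda x,y:(340+x/6-.42,190+y/6-.42)
P=lambda n,p:print(n,np.round(p,1))
L=onz(c,*T(62,518),20);Rr=onz(c,*T(450,568),20); P('L',L);P('R',Rr);P('len(240)',np.linalg.norm(L-Rr))
yv=(L-Rr)[:2];yaw=np.arctan2(-yv[0],yv[1]);print('yaw',yaw)
# shelf front trim, z~121
a=onz(c,*T(65,163),124);b=onz(c,*T(500,218),124);P('sh',a);P('sh',b);print(np.linalg.norm(a-b)); v=(a-b)[:2]; print(np.arctan2(-v[0],v[1]))
Rm=np.array([[np.cos(yaw),-np.sin(yaw)],[np.sin(yaw),np.cos(yaw)]])
o=(L+Rr)[:2]/2+Rm@[126,0];P('tray o from lip',o)
P('tray o from shelf',(a+b)[:2]/2-Rm@[65,0])
for n,p,q in(('near',(183,405),(357,490)),('mid',(222,368),(408,322)),('far',(255,198),(415,268))):
    A=onz(c,*T(*p),11.5)[:2];B=onz(c,*T(*q),11.5)[:2];
    a_=Rm.T@(A-o);b_=Rm.T@(B-o);P(n,[*a_,*b_,np.linalg.norm(A-B)])
A=onz(c,*K(118,152),150);B=onz(c,*K(697,163),150)
for n,p in(('A top-left corners',(118,130)),('',(118,172)),('B',(697,150)),('',(690,178))):P(n,onz(c,*K(*p),150))
P('ctr',(A+B)/2);print(np.linalg.norm(A-B)); v=(A-B)[:2]; print('yaw',np.arctan2(-v[0],v[1]))
for p in((408,86),(468,86),(468,130),(412,130)):P('grip top z212',onz(c,*K(*p),212))
# hook on robot side z=156
for p in((385,145),(432,145),(428,198),(385,198)):P('hook z156',onz(c,*K(*p),156))
for p in((90,235),(582,255),(100,85),(577,100)):P('foot z~8',onz(c,*K(*p),8))
s=pickle.load(open('scene0.pkl','rb'))
S=lambda x,y:(215+x/6-.42,135+y/6-.42)
for p in((238,45),(262,42),(290,60),(252,72)):P('gs z212',onz(s,*S(*p),212))
P('rack end near top',onz(s,*S(490,243),150));P('far',onz(s,*S(75,75),150))
E
```

```text
L [496.9 293.3  20. ]
R [471.2  58.4  20. ]
len(240) 236.4
yaw -0.10898772607086608
sh [687.1 277.1 124. ]
sh [660.4  31.2 124. ]
247.36037127998833
-0.1083604276893883
tray o from lip [609.3 162.1]
tray o from shelf [609.1 161.2]
near [-47.   58.5 -85.4 -55.  119.8]
mid [-21.   38.3  22.6 -71.4 118.1]
far [ 88.8  34.6  57.2 -71.  110.2]
A top-left corners [495.6 -92.1 150. ]
 [476.8 -92.2 150. ]
B [ 491.6 -350.9  150. ]
 [ 479.  -347.3  150. ]
ctr [ 485.7 -221.4  150. ]
258.55489849482893
yaw 0.00036007633490429237
grip top z212 [ 509.3 -207.   212. ]
grip top z212 [ 509.8 -232.2  212. ]
grip top z212 [ 491.2 -231.8  212. ]
grip top z212 [ 490.8 -208.3  212. ]
hook z156 [ 490.5 -209.9  156. ]
hook z156 [ 490.9 -230.8  156. ]
hook z156 [ 467.3 -228.6  156. ]
hook z156 [ 467.  -209.6  156. ]
foot z~8 [458.2 -93.6   8. ]
foot z~8 [ 452.8 -343.7    8. ]
foot z~8 [535.  -98.4   8. ]
foot z~8 [ 532.1 -343.6    8. ]
gs z212 [ 499.6 -230.2  212. ]
gs z212 [ 491.7 -222.8  212. ]
gs z212 [ 496.9 -202.6  212. ]
gs z212 [ 514.  -210.3  212. ]
rack end near top [492.8 -98.8 150. ]
far [ 487.4 -348.8  150. ]
```

```bash
cat >> h.py <<'E'
def Rz(a): return R.from_euler('z',a).as_matrix()
def Ry(a): return R.from_euler('y',a).as_matrix()
SGN=1
# rake rotation matrix -> tool rotation (tool y = -rake z, tool x = SGN*rake x)
def tool_from_rake(M,s=None):
    s=SGN if s is None else s
    x=s*M[:,0]; y=-M[:,2]; return np.column_stack([x,y,np.cross(x,y)])
TR=np.array([609.2,161.7,0]); TYAW=-0.1087
def tray2w(p): return TR+Rz(TYAW)@np.array(p,float)
def rake_pose(tip,lean,yaw,g=158.0):
    """tip in tray frame -> TCP world,q  (grip at rake(0,0,g), teeth at (4,0,0))"""
    M=Rz(TYAW+yaw)@Ry(-lean)
    return tray2w(tip)+M@np.array([-4,0,g]), M
E
python3 - <<'E'
from h import *
import pickle
print(np.round(q2m(bot.read_state()['tool_rot']),2))
s=pickle.load(open('scene0.pkl','rb'))
S=lambda x,y:(270+x/4-.4,220+y/4-.4)
Rt=Rz(TYAW)
for n,p in(('far tip',(316,360)),('far shaft@band mid',(290,327)),('far hid end',(205,230)),('near end',(360,118)),('near tip',(470,235)),('cornerLip z20',(320,40)),('cornerR',(625,205))):
    z=20 if 'corner' in n else 11.5
    w=onz(s,*S(*p),z); print(n,np.round(Rt.T@(w-TR),1))
c=pickle.load(open('top0.pkl','rb'))
for sg in(1,-1):
    for nm,(p,M) in {'hang':(np.array([498,-220,184.]),np.eye(3)),'hi':(np.array([498,-220,310.]),np.eye(3)),'in':rake_pose([90,-12,9],.42,-.25),'in0':rake_pose([98,-12,26],.42,-.25),'end':rake_pose([-84,-12,9],.42,0),'app':rake_pose([0,-12,60],.42,-.25),'hiT':rake_pose([-30,-12,150],.42,0),}.items():
        j=bot.ik(p,m2q(tool_from_rake(M,sg))); print(sg,nm,np.round(p),None if j is None else np.round(j,2))
for n,(u,v) in {'bottle':(373,140),'jar':(339,255),'amber':(182,183)}.items(): print(n,np.round(onz(c,u,v,45)))
E
```

```text
[[ 0.26 -0.    0.97]
 [-0.97  0.    0.26]
 [-0.   -1.    0.  ]]
far tip [91.  42.3 11.5]
far shaft@band mid [81.4 16.2 11.5]
far hid end [ 54.2 -70.2  11.5]
near end [-85.9 -54.6  11.5]
near tip [-45.3  57.4  11.5]
cornerLip z20 [-122.9 -115.2   20. ]
cornerR [-119.5  121.2   20. ]
1 hang [ 498. -220.  184.] [-0.48  0.32  1.59 -0.    1.23 -0.48]
1 hi [ 498. -220.  310.] [-0.48  0.24  1.4  -0.    1.5  -0.48]
1 in [634. 164. 152.] [ 0.29  0.44  1.56 -0.34  0.83  0.84]
1 in0 [642. 163. 169.] [ 0.29  0.44  1.52 -0.33  0.87  0.82]
1 end [457. 166. 152.] [ 0.37  0.07  2.03 -0.3   0.69  0.68]
1 app [544. 174. 203.] [ 0.36  0.22  1.73 -0.35  0.9   0.9 ]
1 hiT [510. 160. 293.] [ 0.32  0.02  1.73 -0.2   1.01  0.5 ]
-1 hang [ 498. -220.  184.] None
-1 hi [ 498. -220.  310.] None
-1 in [634. 164. 152.] [ 0.29  0.44  1.56 -0.34  0.83 -2.3 ]
-1 in0 [642. 163. 169.] [ 0.29  0.44  1.52 -0.33  0.87 -2.32]
-1 end [457. 166. 152.] [ 0.37  0.07  2.03 -0.3   0.69 -2.46]
-1 app [544. 174. 203.] [ 0.36  0.22  1.73 -0.35  0.9  -2.24]
-1 hiT [510. 160. 293.] None
bottle [ 728. -145.   45.]
jar [379. -45.  45.]
amber [582. 426.  45.]
```

```bash
python3 - <<'E'
from h import *
import pickle
q=m2q(tool_from_rake(np.eye(3)))
bot.move_to([498,-220,330],q)
s=bot.read_state(); c=snap('wrist'); c['st']=s
pickle.dump(c,open('w1.pkl','wb')); cv2.imwrite('pics/w1.png',c['image'])
print(s['clock'],s['ee_pos'],c['fovy'],c['cx'],c['cy']); print(np.round(c['mount'],3))
d=c['depth']; print(d.min(),d.max(),(d>0).mean())
E
```

```text
1.8667 [ 497.6321654  -220.74572979  329.70566812] 65.70646984690485 322.3678090985748 200.43665790916236
[[   1.       0.       0.      -1.004]
 [  -0.      -0.285    0.959 -152.13 ]
 [   0.      -0.959   -0.285   73.492]
 [   0.       0.       0.       1.   ]]
0.0 1677.2758 0.992859375
```

View pics/w1.png

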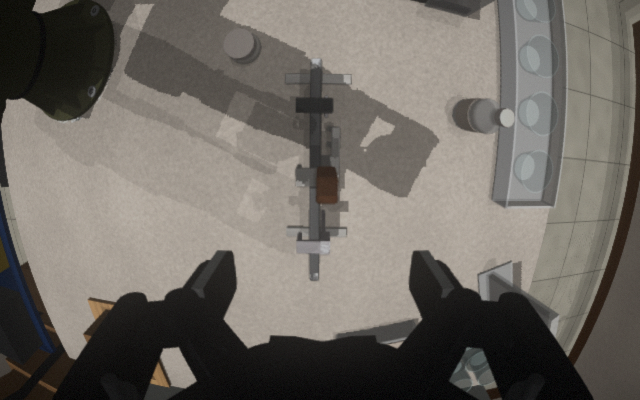

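```bash
cat >> h.py <<'E'
def wcloud(c,st):
    f=200/np.tan(np.radians(c['fovy'])/2)
    v,u=np.mgrid[0:400,0:640]; x=u-c['cx'];y=v-c['cy'];r=np.hypot(x,y)+1e-9;th=r/f
    d=c['depth'].astype(float); k=d*np.tan(th)/r
    P=np.stack([x*k,y*k,d],-1)
    M=np.array(c['mount']); P=P@M[:3,:3].T+M[:3,3]
    return P@q2m(st['tool_rot']).T+np.array(st['ee_pos'])
E
python3 - <<'E'
from h import *
import pickle
c=pickle.load(open('w1.pkl','rb')); W=wcloud(c,c['st'])
def sel(n,m):
    p=W[m]; lo,hi=np.percentile(p,[3,97],axis=0); print(n,len(p),np.round(lo,1),np.round(hi,1),np.round(np.median(p,0),1))
X,Y,Z=W[...,0],W[...,1],W[...,2]
box=(X>440)&(X<540)&(Y>-360)&(Y<-80)
sel('griptop',box&(Z>206)&(Z<220))
pt=box&(abs(Z-150)<4); sel('paneltop',pt)
for a,b in((-350,-315),(-290,-240),(-200,-160),(-135,-95)):
    sel(f'pt {a}',pt&(Y>a)&(Y<b))
sel('hooks',box&(Z>154)&(Z<160))
for a,b in((-330,-270),(-260,-190),(-180,-110)): sel('hook',box&(Z>154)&(Z<162)&(Y>a)&(Y<b))
a=cv2.resize(c['image'][50:290,270:370],None,fx=2.5*1.0,fy=2.5,interpolation=cv2.INTER_CUBIC)
cv2.imwrite('pics/w1c.png',cv2.convertScaleAbs(a,alpha=1.6))
sel('floor',(X>600)&(X<660)&(Y>-300)&(Y<-240))
E
```

```text
griptop 626 [ 490.9 -230.   209.1] [ 509.8 -204.9  214.2] [ 500.8 -216.3  212.7]
paneltop 1836 [ 481.4 -339.7  149.2] [495.3 -95.7 152.5] [ 487.7 -195.9  151. ]
pt -350 214 [ 481.3 -347.7  149.7] [ 491.1 -316.2  152.5] [ 486.3 -331.3  151.1]
pt -290 410 [ 481.2 -288.5  149.3] [ 491.6 -242.   152.4] [ 486.1 -264.9  151.1]
pt -200 379 [ 483.3 -198.6  149.5] [ 493.1 -161.1  152.5] [ 487.8 -179.4  151. ]
pt -135 417 [ 483.7 -131.3  149.2] [495.3 -96.5 152.3] [ 489.1 -114.   150.9]
hooks 1395 [ 468.4 -305.9  155.5] [ 505.6 -133.6  158.4] [ 483.9 -213.1  157.1]
hook 447 [ 467. -307.  155.] [ 503.7 -291.6  158.5] [ 485.7 -298.7  157.2]
hook 370 [ 468.4 -226.3  155.8] [ 489.7 -207.8  158.4] [ 479.  -216.5  157.2]
hook 578 [ 470.4 -148.3  155.5] [ 506.7 -133.5  158.4] [ 488.1 -140.9  157. ]
floor 1234 [ 6.019e+02 -2.981e+02 -4.000e-01] [ 658. -242.    3.] [ 629.5 -269.1    1.2]
```

View pics/w1c.png

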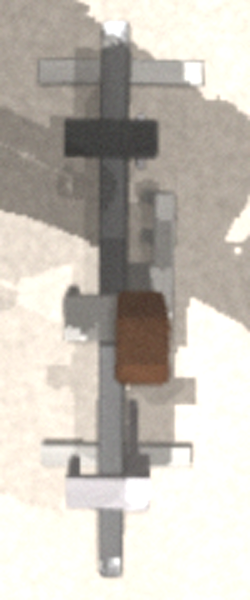

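```bash
python3 - <<'E'
from h import *
q=m2q(tool_from_rake(Rz(-0.014)))
bot.servo_line([500.2,-218,225],q,speed=150)
bot.servo_line([500.2,-218,184],q,speed=80)
s=bot.read_state();print(s['clock'],s['ee_pos'],s['ft_force'])
bot.move_gripper(15,grip_force=70)
s=bot.read_state();print(s['clock'],s['ee_pos'],s['ft_force'],s['grip_width'])
bot.servo_line([500.2,-218,195],q,speed=40)
s=bot.read_state();print(s['clock'],s['ee_pos'],s['ft_force'],s['grip_width'])
E
```

```text
3.425 [ 500.35757773 -218.10263811  184.34509981] [0.70726716 0.46437817 0.43621066]
4.0417 [ 500.4729632  -218.06873551  184.35028803] [2.52666124 0.26660231 3.07184084] 18.584305417109025
4.4667 [ 500.25255841 -218.02265546  195.09762035] [ 2.3999453   0.11659562 -0.31444873] 18.355392322475062
```

```bash
python3 - <<'E'
from h import *
import pickle
q=m2q(tool_from_rake(Rz(-0.014)))
bot.servo_line([500.2,-218,330],q,speed=180)
p,M=rake_pose([0,-14,150],.44,-.28); bot.move_to(p,m2q(tool_from_rake(M)))
p,M=rake_pose([20,-14,40],.44,-.28); bot.servo_line(p,m2q(tool_from_rake(M)),speed=150)
s=bot.read_state();print(s['clock'],s['ee_pos'],p,s['ft_force'],s['grip_width'])
for n in('scene','top'):
    c=snap(n);pickle.dump(c,open(n+'2.pkl','wb'));i=c['image']
    i=i[210:360,250:450] if n=='scene' else i[100:240,210:370]
    cv2.imwrite(f'pics/{n}2.png',cv2.convertScaleAbs(cv2.resize(i,None,fx=4,fy=4,interpolation=cv2.INTER_CUBIC),alpha=1.5))
E
```

```text
7.7417 [562.29606681 172.50684712 182.23854385] [561.9359746  172.48960444 181.24700493] [ 0.20124961  1.09575633 -0.81072072] 18.463280776076008
```

View pics/scene2.png

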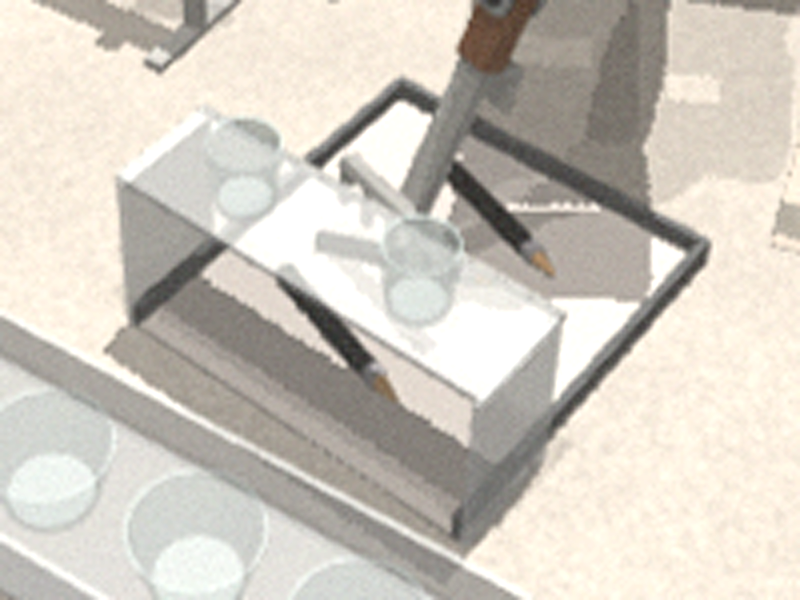

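View pics/top2.png

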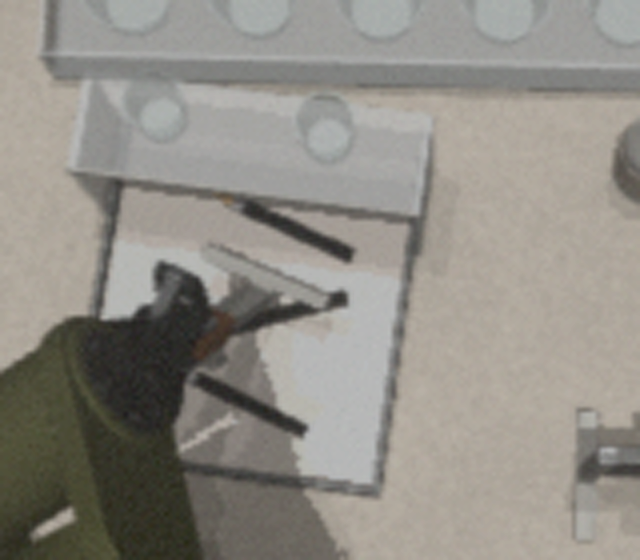

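```bash
python3 - <<'E'
from h import *
import pickle
c=pickle.load(open('top2.pkl','rb'));s=pickle.load(open('scene2.pkl','rb'))
p,M=rake_pose([20,-14,40],.44,-.28); p=np.array([562.3,172.5,182.2])
o=p-M@[0,0,158]
for n,k in {'topfar+y':(20,50,34),'topfar-y':(20,-50,34),'topnear+y':(8,50,34),'topnear-y':(8,-50,34),'tip+':(4,46,0),'tip-':(4,-46,0)}.items():
    u,v=proj(c,o+M@np.array(k));a,b=proj(s,o+M@np.array(k)); print(n,np.round([(u-210)*4,(v-100)*4]),'scene',np.round([(a-250)*4,(b-210)*4]))
E
```

```text
topfar+y [199. 243.] scene [447. 254.]
topfar-y [324. 296.] scene [344. 153.]
topnear+y [194. 258.] scene [461. 252.]
topnear-y [318. 311.] scene [358. 152.]
tip+ [212. 257.] scene [439. 294.]
tip- [323. 305.] scene [347. 201.]
```

```bash
python3 - <<'E'
from h import *
import pickle
def go(tip,yaw,speed,uf=None,lean=.44):
    p,M=rake_pose(tip,lean,yaw); r=bot.servo_line(p,m2q(tool_from_rake(M)),speed=speed,until_force=uf)
    s=bot.read_state();M2=q2m(s['tool_rot']); 
    print(tip,r,round(s['clock'],2),np.round(np.array(s['ee_pos'])-p,1),np.round(s['ft_force'],1)); return r
go([40,-14,28],-.30,120)
go([87,-14,28],-.30,80)
go([87,-14,14],-.30,60)
go([87,-14,3],-.30,15,4)
for n in('scene','top'):
    c=snap(n);pickle.dump(c,open(n+'3.pkl','wb'));i=c['image']
    i=i[210:360,250:450] if n=='scene' else i[100:240,210:370]
    cv2.imwrite(f'pics/{n}3.png',cv2.convertScaleAbs(cv2.resize(i,None,fx=4,fy=4,interpolation=cv2.INTER_CUBIC),alpha=1.5))
E
```

```text
[40, -14, 28] False 8.19 [-0.1 -0.  -0. ] [-0.7 -0.4 -1.6]
[87, -14, 28] False 8.93 [-0.3  0.  -0.1] [-0.2  0.2 -2. ]
[87, -14, 14] False 9.32 [-0.3  0.  -0.6] [ 0.6 -0.4 -1.5]
[87, -14, 3] True 9.86 [-0.1  0.1  3.3] [-1.8  1.6  4.8]
```

View pics/scene3.png

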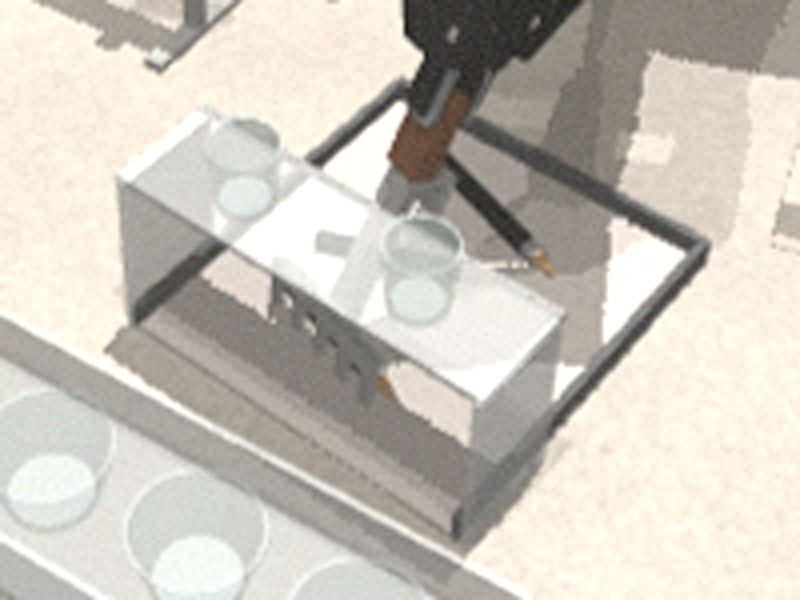

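View pics/top3.png

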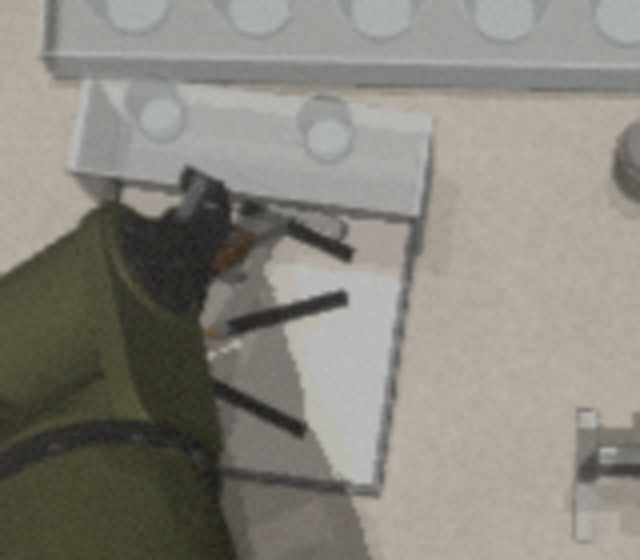

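```bash
cat >> h.py <<'E'
def go(tip,yaw,speed,uf=None,lean=.44):
    p,M=rake_pose(tip,lean,yaw); r=bot.servo_line(p,m2q(tool_from_rake(M)),speed=speed,until_force=uf)
    s=bot.read_state()
    print(tip,r,round(s['clock'],2),np.round(np.array(s['ee_pos'])-p,1),np.round(s['ft_force'],1)); return r
def pics(k):
    import pickle
    for n in('scene','top'):
        c=snap(n);pickle.dump(c,open(n+k+'.pkl','wb'));i=c['image']
        i=i[210:360,250:450] if n=='scene' else i[100:240,210:370]
        cv2.imwrite(f'pics/{n}{k}.png',cv2.convertScaleAbs(cv2.resize(i,None,fx=4,fy=4,interpolation=cv2.INTER_CUBIC),alpha=1.5))
E
python3 - <<'E'
from h import *
go([87,-14,8.3],-.30,20)
go([45,-13,8.3],-0.05,40,10)
go([20,-13,8.3],0,40,10)
pics('4')
E
```

```text
[87, -14, 8.3] False 10.25 [-0.1 -0.1 -0.2] [-0.2  0.2 -1.9]
[45, -13, 8.3] False 11.6 [0.1 0.1 0. ] [-0.2 -0.1 -1. ]
[20, -13, 8.3] False 12.38 [0.1 0.  0.1] [-0.5  0.7 -2.4]
```

View pics/scene4.png

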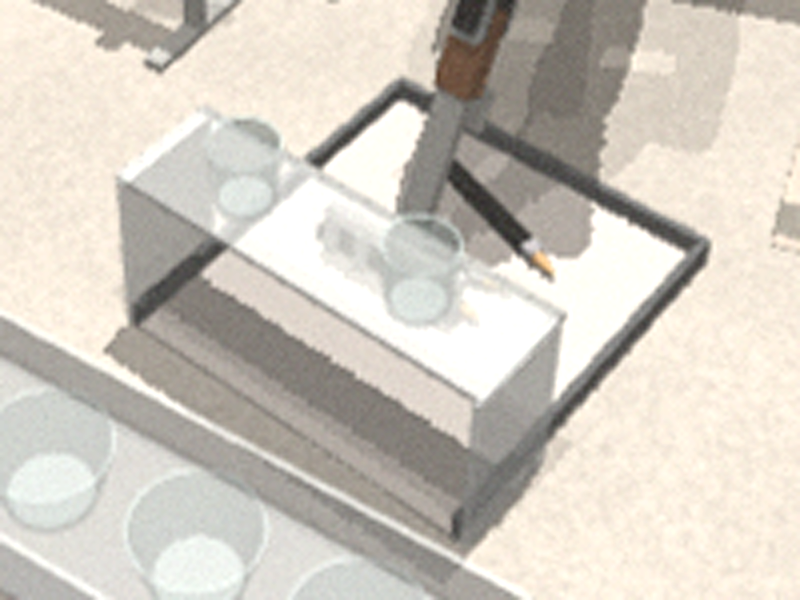

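View pics/top4.png

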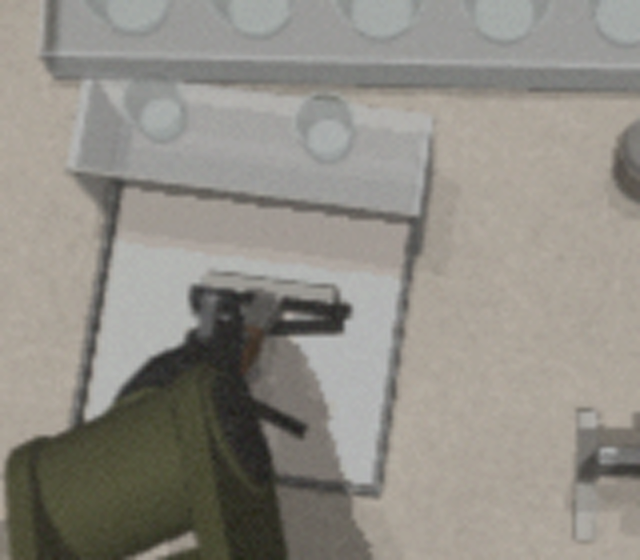

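```bash
python3 - <<'E'
from h import *
go([-15,-13,8.3],0,40,10)
go([-50,-11,8.3],0,40,10)
pics('5')
E
```

```text
[-15, -13, 8.3] False 13.51 [ 0.1 -0.   0. ] [ 0.5 -0.  -1.6]
[-50, -11, 8.3] False 14.53 [ 0.1 -0.   0. ] [ 0.6  0.2 -1.7]
```

View pics/scene5.png

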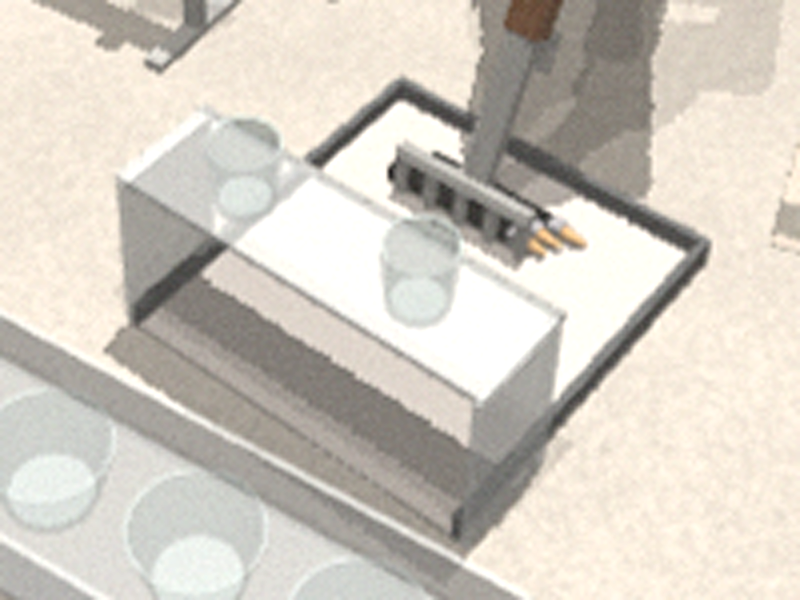

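View pics/top5.png

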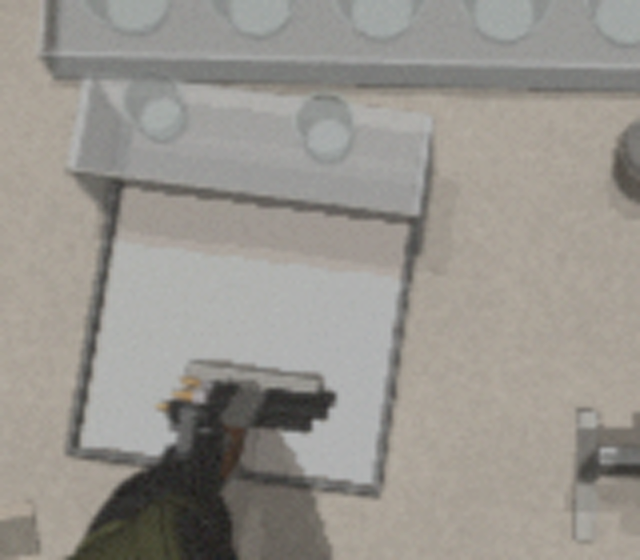

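```bash
python3 - <<'E'
from h import *
go([-75,-11,8.3],0,35,8)
r=go([-93,-11,8.3],0,10,4)
bot.dwell(.3); print(bot.read_state()['ft_force'])
pics('6')
E
```

```text
[-75, -11, 8.3] False 15.5 [0.1 0.  0. ] [ 0.8 -0.2 -1.9]
[-93, -11, 8.3] True 16.68 [ 6.  -0.5  0.3] [ 3.6 -0.1 -1.1]
[ 4.61314763 -0.47193882 -2.58174557]
```

View pics/scene6.png

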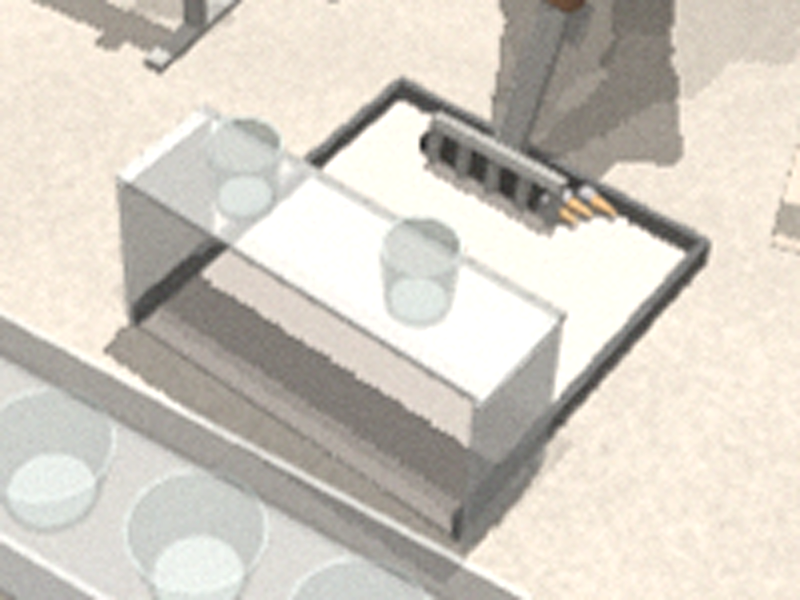

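View pics/top6.png

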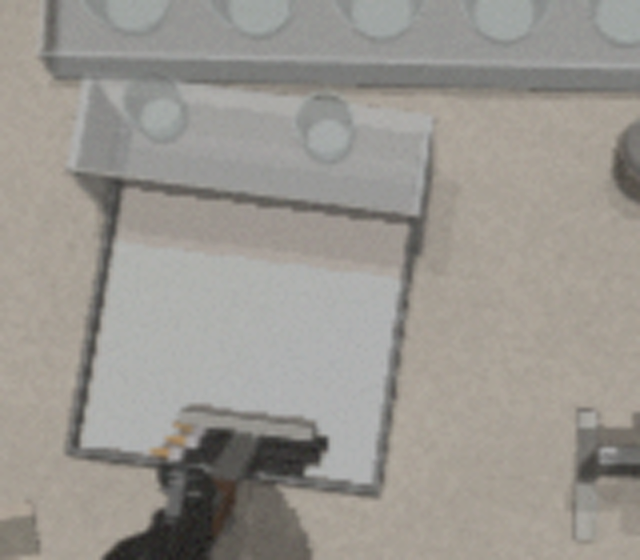

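```bash
python3 - <<'E'
from h import *
import pickle
go([-70,-11,8.3],0,40)
go([-68,-11,60],0,80)
go([-60,-11,160],0,150)
bot.move_to([503.5,-218,330],m2q(tool_from_rake(Rz(-0.014))))
bot.servo_line([503.5,-218,230],speed=120)
s=bot.read_state();print(s['clock'],s['ee_pos'],s['grip_width'],s['ft_force'])
pics('7')
c=pickle.load(open('scene7.pkl','rb'));a=cv2.resize(c['image'][100:225,195:335],None,fx=5,fy=5,interpolation=cv2.INTER_CUBIC)[:600]
cv2.imwrite('pics/s7r.png',cv2.convertScaleAbs(a,alpha=1.5))
c=snap('wrist');c['st']=s;pickle.dump(c,open('w7.pkl','wb'));cv2.imwrite('pics/w7.png',cv2.convertScaleAbs(c['image'],alpha=1.5))
E
```

```text
[-70, -11, 8.3] False 17.67 [-0.1 -0.1 -0.3] [-0.3 -0.1 -1.7]
[-68, -11, 60] False 18.47 [-0.3 -0.1 -0.5] [-0.7  0.  -1.3]
[-60, -11, 160] False 19.28 [-0.4 -0.1 -1.3] [ 0.1 -0.2 -1.5]
21.7083 [ 503.79484292 -218.08320032  230.8351865 ] 18.594121862732322 [ 0.45637843 -0.55359659 -1.73055156]
```

View pics/top7.png

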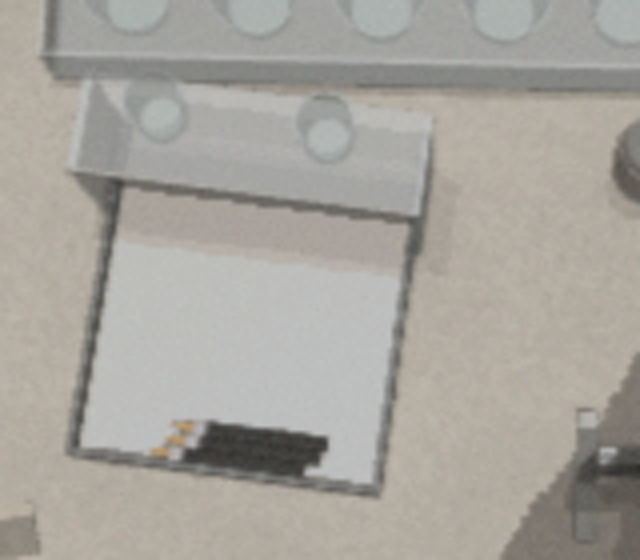

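View pics/s7r.png

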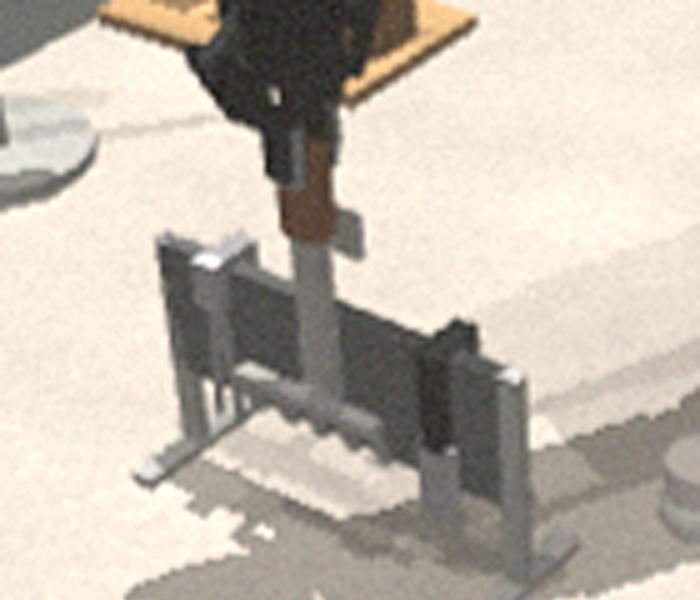

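View pics/w7.png

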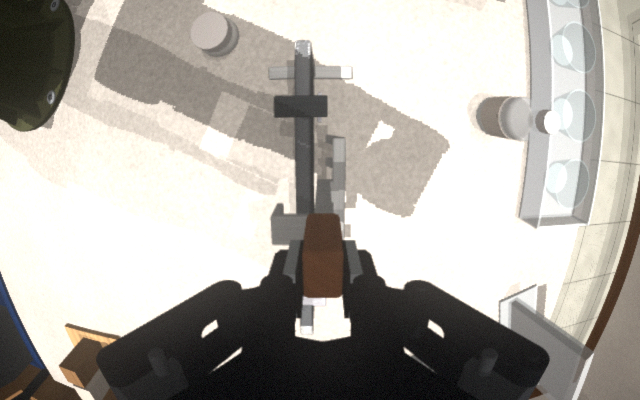

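View pics/scene7.png

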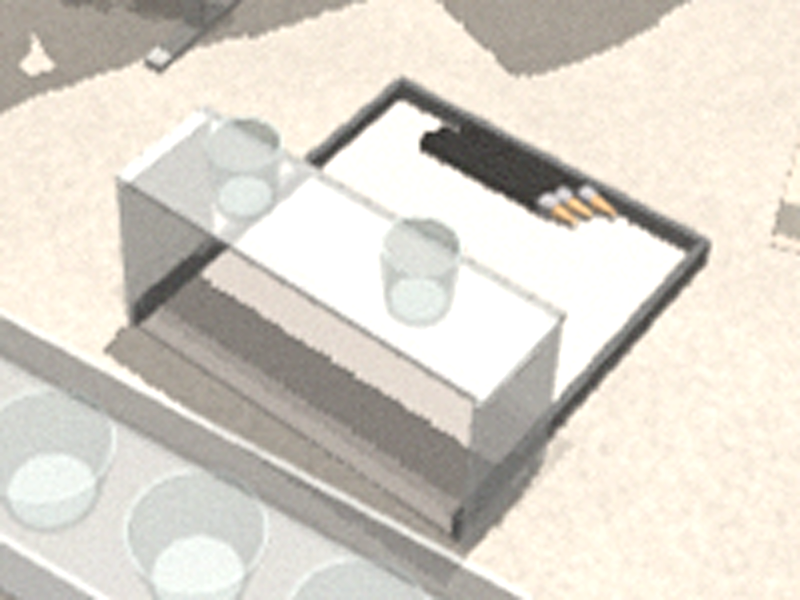

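```bash
python3 - <<'E'
from h import *
import pickle
c=pickle.load(open('top7.pkl','rb'));s=pickle.load(open('scene7.pkl','rb'))
f=lambda w:np.round(Rz(TYAW).T@(w-TR),1)
for p in((202,420),(327,435),(308,476),(190,462)):print('t',p,f(onz(c,210+p[0]/4-.4,100+p[1]/4-.4,17)))
for p in((422,150),(535,213)):print('s',p,f(onz(s,250+p[0]/4-.4,210+p[1]/4-.4,10)))
E
python3 - <<'E'
from h import *
bot.servo_line([503.5,-218,190],speed=80,until_force=6)
s=bot.read_state();print(s['clock'],s['ee_pos'],s['ft_force'])
E
```

```text
t (202, 420) [-86.9  24.3  17. ]
t (327, 435) [-86.1 -71.6  17. ]
t (308, 476) [-118.9  -61.7   17. ]
t (190, 462) [-119.8   28.3   17. ]
s (422, 150) [-85.8 -69.   10. ]
s (535, 213) [-84.8  20.4  10. ]
22.5083 [ 503.65608586 -218.08903032  190.287066  ] [-0.22541941 -0.12346125 -1.0688009 ]
```

```bash
python3 - <<'E'
from h import *
def P(n):
    s=bot.read_state();print(n,round(s['clock'],2),np.round(s['ee_pos'],1),np.round(s['ft_force'],1))
bot.servo_line([503.5,-218,186.5],speed=30,until_force=6);P('d')
print(bot.servo_line([500.6,-218,186.5],speed=15,until_force=3));P('x')
p=bot.read_state()['ee_pos']
print(bot.servo_line([p[0],p[1],182.5],speed=10,until_force=3));P('seat')
bot.move_gripper(45);P('open')
bot.dwell(.3)
import pickle
pics('8');c=pickle.load(open('scene8.pkl','rb'));a=cv2.resize(c['image'][100:225,195:335],None,fx=5,fy=5,interpolation=cv2.INTER_CUBIC)[:600]
cv2.imwrite('pics/s8r.png',cv2.convertScaleAbs(a,alpha=1.5))
E
```

```text
d 22.77 [ 503.5 -218.   186.6] [-0.3  0.5 -0.9]
False
x 23.12 [ 500.5 -218.   186.6] [ 1.6 -0.4 -1.3]
True
seat 23.43 [ 500.7 -218.   184.3] [ 0.2 -0.   4.7]
open 23.81 [ 500.3 -217.9  183.6] [ 0.4 -0.  -0.3]
```

View pics/s8r.png

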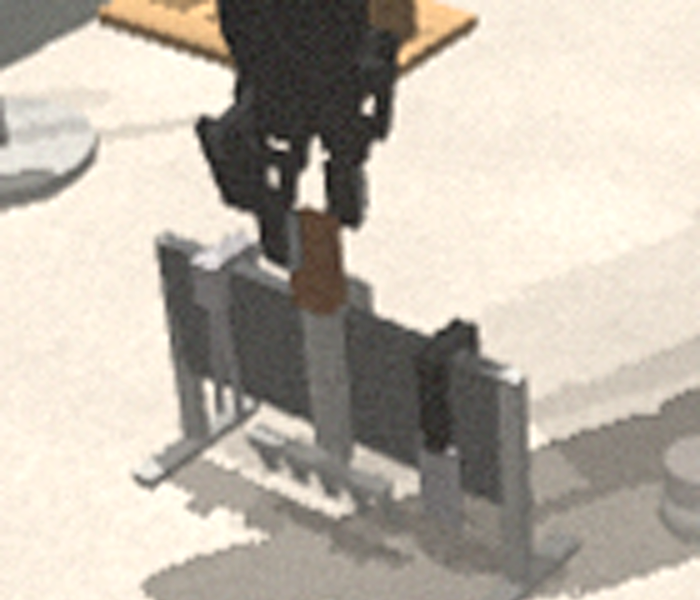

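```bash
python3 - <<'E'
from h import *
import pickle
bot.servo_line([500.4,-218,330],speed=120)
bot.dwell(.3); s=bot.read_state();c=snap('wrist')
W=wcloud(c,s);X,Y,Z=W[...,0],W[...,1],W[...,2]
box=(X>440)&(X<540)&(Y>-360)&(Y<-80)
def sel(n,m):
    p=W[m]; lo,hi=np.percentile(p,[3,97],axis=0); print(n,len(p),np.round(lo,1),np.round(hi,1),np.round(np.median(p,0),1))
sel('griptop',box&(Z>206)&(Z<220))
for a,b in((-330,-270),(-260,-190),(-180,-110)): sel('hook',box&(Z>154)&(Z<162)&(Y>a)&(Y<b))
pics('9');c=pickle.load(open('scene9.pkl','rb'));a=cv2.resize(c['image'][100:225,195:335],None,fx=5,fy=5,interpolation=cv2.INTER_CUBIC)[:600]
cv2.imwrite('pics/s9r.png',cv2.convertScaleAbs(a,alpha=1.5)); print(bot.read_state()['clock'])
E
```

```text
griptop 610 [ 490.9 -229.1  210.1] [ 509.8 -205.3  214.2] [ 500.  -216.8  212.8]
hook 469 [ 467.2 -307.6  154.8] [ 504.5 -291.3  158.5] [ 486.2 -298.8  157.1]
hook 372 [ 468.5 -226.6  154.9] [ 488.2 -207.2  158.6] [ 478.4 -216.5  157.1]
hook 594 [ 469.7 -148.5  155.6] [ 506.1 -132.9  158.5] [ 488.5 -140.7  157. ]
26.025
```

View pics/s9r.png

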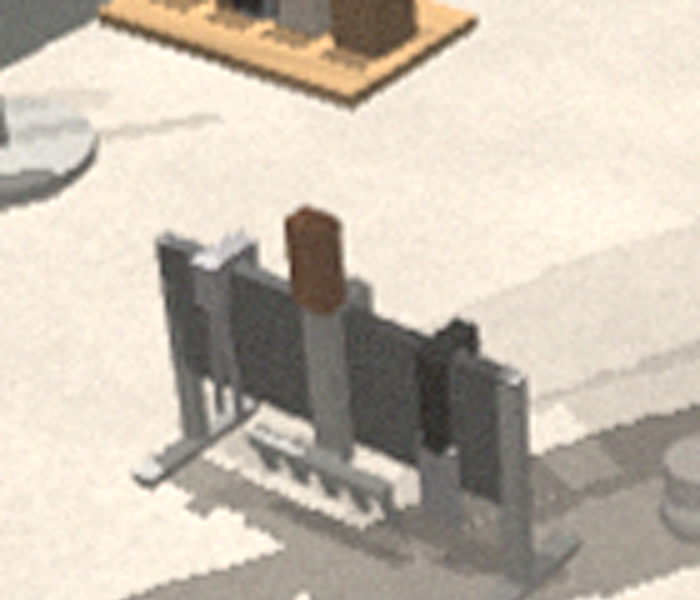

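View pics/top9.png

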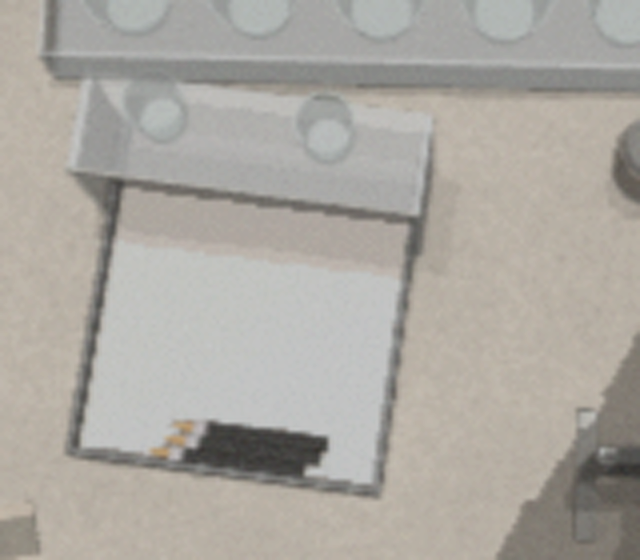

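The rake is back where it hung, straight and within 1 mm. The tweezers and spatula haven't moved, and the pencils lie snug along the lip.

```bash
python3 -c "
from h import *
print(bot.finish_job(), bot.read_state()['clock'])"
```

```text
the job is handed in; nothing more can be done
the job is handed in; nothing more can be done
```

The job is done and handed in at about 26 s of the 54 s allowed; no verdict was reported. I took the rake off the panel, leaned it 25° under the clear shelf behind the far pencil and combed all three pencils to the front lip in one sweep. It went lightly, about 5 N of push at the lip, and then I hung the rake back on the panel.

**Pencils:** the last pictures show three tight, parallel rows. The back edge of the third row measured about 86 mm from the tray's centre in the top view and 85 mm in the scene view. Ideal is 87 mm, so its centre is about 91 mm out, inside the 85.5 mm limit.

**Rake:** its top is within 1 mm of where it started, at the same seated height, and it looks straight.

**Tweezers, spatula, cups:** the tweezers and spatula hooks moved less than 1 mm, within measuring error. The cups look unmoved. I did not measure the bottle or jars again; the arm's path kept clear of them.

No check failed. The top camera placed the rake about 3–4 mm off its commanded position, and the two cameras differed by about 1 mm on the pencils; neither affected the result.

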